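# Feed the round gauge through the chute flap

### The job

With your fingertips only, slide the round gauge across the raised deck and push it against the hanging flap and on through the doorway, until it tips over the sill and drops down the ramp into the catch tray; then draw your fingers back so that the flap swings shut behind it. Never lift or carry the gauge or tip it on the deck, and leave the square meter and everything else where they stand.

Things in the scene. Friction and masses are not known exactly. Their poses are not given: they have to be found in the camera images.
- chute: Fixed grey intake chute with a bare aluminium deck. Origin: on the table, under the middle of the flap; x points from the deck through the doorway into the tray, y left when looking that way, z up. Deck: level, top 65 mm above the table, x = -220 to +20 mm, y = +-150 mm, no rim. All x and y below are in this frame; heights are above the table unless said otherwise.
- doorway (a point): Middle of the doorway at deck height (chute 0, 0, 65 mm). An upright panel (front at x = 0, 6 mm thick, y = +-150 mm, lintel top 139 mm high, 12 mm deep) crosses the deck. Doorway: 84 mm wide, clear 64 mm above the deck, filled by the flap. Two low guides on the deck (4 mm thick, 18 mm tall) funnel in from y = +-69 mm at x = -50 mm to y = +-42 mm at x = 0.
- sill (a point): Middle of the sill, where the deck ends behind the flap (chute 20, 0, 65 mm). From here a polished, slippery 45 degree ramp leads down to x = 77 mm. The gauge tips and slides down by itself once its middle is pushed 5 to 12 mm past the sill (the flap rests on it and holds it back a little); its rear edge is then about at the flap's plane, so fingers leaning with their tips ahead reach in best.
- tray (a point): Middle of the floor of the open-topped catch tray at the ramp's foot (chute 142, 0, 8 mm). The tray reaches from the ramp to x = 208 mm, inside y = +-52 mm; side walls 85 mm, end wall 55 mm high.
- gauge: The round gauge: a loose grey drum 64 mm in diameter and 42 mm tall, about 0.2 kg, lying on its flat back with a round dial on top. Origin: centre of its underside. Starts on the deck, to the left or to the right of the doorway line, 105 to 155 mm before the flap.
- flap (a joint): Thin metal flap hanging in the doorway from a hinge along y at its top, 127 mm high, at chute x = 3 mm: 80 mm wide, 60 mm long, 40 g, lower edge 2 mm above the deck. 0 = hanging shut; grows as its lower edge is pushed inwards (chute +x), to 1.45 rad; it does not open outwards. Falls shut by its own weight in under a second when nothing is under it; pushes back with under 1 N.
- flap_edge (a point): Middle of the flap's lower edge.
- meter: The square meter, to be left alone: a loose grey block 54 x 54 mm, 42 mm tall, with a round dial on top; on the deck, on the other side from the gauge. Origin: centre of its underside.
- plug: Small black plug, 22 mm in diameter and 34 mm tall, standing on the deck by the panel at the side of the doorway, to be left alone. Origin: centre of its underside.
- motor: Small aluminium motor on a foot, 120 x 70 x 95 mm, on the table to the right of the chute; to be left alone. Origin: centre of its underside.
- driver: Screwdriver lying on the table, left; to be left alone.
- spray: Spray can, 52 mm in diameter and 140 mm tall, on the table, right; to be left alone. Origin: centre of its underside.
- pot: Small grey cup, 70 mm in diameter and 70 mm tall, on the table, left; to be left alone. Origin: centre of its underside.

How it is judged:
By the outcome, as a careful person would: the job done as asked, in the order asked, and still so for the second after the job is handed in, with the robot touching nothing.
It also fails if it takes over 48 s, if anything falls off the work surface, if the arm or the gripper's body presses on something with over 40 N, if the wrist force passes 120 N, or if a joint passes its speed limit or range.

### The arm

A 6-joint arm with a two-finger parallel gripper is mounted at the origin on the work surface. World frame = base frame: x ahead of the robot, y to its left, z up, the work surface at z = 0. Lengths are in m, angles in rad, forces in N, time in s.
With the tool pointing down it reaches from about 0.275 to 0.85 m from the base axis. Payload 19 kg.
Tool frame: the origin (TCP) lies midway between the tips of the shut fingers; the grasp point (between the pads) lies 19 mm behind it; z points along the fingers, y is the direction in which the jaws open and shut (so a half turn about z gives the same grasp; the last joint's range is limited). The gripper opens to 85 mm and grips with 20 to 120 N. Pads are 22 mm wide; open, the fingers measure 114 mm over their backs; the gripper's body (76 mm by 85 mm) begins 54 mm behind the grasp point. The pads swing forward as they close: fully open they stand 13 mm farther back than shut.
Start: joints at [1.162, 0.15, 1.437, -0, 1.554, -0.134], TCP at [0.156, 0.553, 0.231] pointing down, gripper open.
Joint ranges: [-2.8, 2.8], [-0.68, 2.1], [0.12, 2.68], [-1.39, 4.53], [0.16, 2.79], [-2.81, 2.81]. Speed limits (rad/s): [1.89, 1.89, 2.22, 3.01, 3.01, 3.01].

### API

Orientations are given as a rotation vector (axis times angle).
In Python, from workcell import * gives the robot as it stands.
- The arm moves only by the shell command python3 -m jog 'ROWS' [FORCE]. ROWS is JSON, a list of rows, each a list of 3 entries, a list of its own where there are three numbers: the opening, from 0 (shut) to 1 (fully open), then the shift along the tool's x, y, z in m, then the turn about the tool's z in rad. In form: [[jaw, [dx, dy, dz], turn], ...]. A call has 1 to 12 rows; each row is the pose to reach, as a shift and turn from the pose measured when the call began, along the tool's axes at that moment; what a row does not reach only later rows make up. A row lasts 1/10 s, in which the tool goes at most 50 mm and 8.59 degrees, less where a joint would pass 70% of its speed; a pose out of reach is approached as far as the arm can. A call with a gripper value outside its range is refused whole. The fingers move at their own pace and stop on an object; FORCE is the grip in N (left out, the last holds). Time passes only in rows, so rows that repeat a pose let the fingers close. It gives the time, the measured TCP pose, the force and the opening at its end, in the units of the state.
- get_obs(): the state, without advancing time (a new reading comes with each control period).
- get_image(name): name is "scene" or "top" or "wrist"; returns (picture, depth): 384x512x3 uint8, red, green, blue; 384x512 float32, m along the optical axis (not along the pixel's ray), 0 where there is no reading.
- get_calibration(name): a dict with "fovy" (degrees; the focal length in pixels is half the picture's height over the tangent of half this angle, whatever the lens; pixels are square), "cx", "cy" (the principal point, pixels), "k1" (the pictures are not rectified: a ray, as slopes to the right and down, at radius r is drawn at 1 + k1 r^2 times it, then the intrinsics apply), "camera_from_world" (4x4, takes a point from world to camera coordinates). Camera axes: x right, y down, z forward; pixel columns grow to the right and rows downward; lengths in m; the calibration is good to about 2 mm. A picture is of the moment at which its call begins: read the wrist's pose just before it. get_calibration takes no time and is no camera call; for the wrist camera it gives the pose at the moment of the call.
- close_job(): hands the job in, once; it reports no verdict.
The state is a dict: "time": time; "joints": joint angles; "joint_vel": joint speeds; "joint_torque": joint torques, N m; "tool_pos": TCP position; "orientation": TCP orientation; "wrist_force": force on the tool from outside, world axes, zero at the start; "torque": the same for the moment, N m; "finger_gap": finger opening in m.
Only numpy, scipy, OpenCV 4.12 (cv2) and the standard library are available. Lean on these libraries where they do the work, as an engineer would, in place of code of your own. Each camera call takes 0.05 s, during which the arm holds its last target. There are 200 camera calls.

## Working session

There is one attempt and no reset: what is moved stays moved. The work goes in short steps, Python scripts to look and compute and a shell command to move; the robot and the scene stay as the last step left them, time stands still between calls to the robot, and variables do not carry over. Pictures are saved under pics/ and viewed, about 8 in all and at most 12, crops included, and the job is handed in when it is done.

```bash
mkdir -p pics; ls
cat > h.py <<'E'
import numpy as np, cv2
from workcell import *
from scipy.spatial.transform import Rotation as R
def K(c): 
    f=192/np.tan(np.radians(c["fovy"])/2); return f
def rays(c,px):
    px=np.atleast_2d(np.array(px,float)); f=K(c)
    d=(px-[c["cx"],c["cy"]])/f; u=d.copy()
    for _ in range(20): u=d/(1+c["k1"]*(u**2).sum(1,keepdims=True))
    T=np.linalg.inv(c["camera_from_world"])
    return T[:3,3], np.c_[u,np.ones(len(u))]@T[:3,:3].T
def onplane(c,px,z):
    o,d=rays(c,px); return o+d*((z-o[2])/d[:,2])[:,None]
def withdepth(c,px,depth):
    o,d=rays(c,px); p=np.atleast_2d(px).astype(int)
    return o+d*depth[p[:,1],p[:,0]][:,None]
def proj(c,P):
    P=np.atleast_2d(P); T=np.array(c["camera_from_world"]); q=P@T[:3,:3].T+T[:3,3]
    u=q[:,:2]/q[:,2:]; u=u*(1+c["k1"]*(u**2).sum(1,keepdims=True)); return u*K(c)+[c["cx"],c["cy"]]
def snap(n,f):
    im,d=get_image(n); cv2.imwrite(f"pics/{f}.png",im[:,:,::-1]); np.save(f"pics/{f}.npy",d); return im,d
E
python3 - <<'E'
from h import *
a,_=snap("top","top0"); b,_=snap("scene","scene0")
o=get_obs(); print(o)
for n in("top","scene"):
    c=get_calibration(n); print({k:c[k] for k in("fovy","cx","cy","k1")}); print(np.round(np.linalg.inv(c["camera_from_world"]),3))
E
```

```text
pics
{'time': 0.1, 'joints': array([ 1.16198485e+00,  1.50916272e-01,  1.43794936e+00, -1.94609000e-06,
        1.55379766e+00, -1.34002058e-01]), 'joint_vel': array([ 0.00073655, -0.00116448, -0.00109466,  0.00079932,  0.00057965,
        0.00139337]), 'joint_torque': array([ 6.71799149e-03, -7.14376545e+01, -5.71787131e+01, -3.88716285e-05,
        7.27840117e-03, -3.92205197e-05]), 'tool_pos': array([0.15596675, 0.55321505, 0.23075583]), 'orientation': array([-4.30273422e-01, -3.11169969e+00,  1.62087026e-03]), 'wrist_force': array([ 0.3988207 , -0.06585247, -1.13781669]), 'torque': array([ 0.00920507,  0.0189093 , -0.03653486]), 'finger_gap': 0.08556559747751817}
{'fovy': 49.72444701130149, 'cx': 256.84568591194466, 'cy': 197.90110500190158, 'k1': -0.015005749250970533}
[[ 0.023 -0.982  0.186  0.314]
 [-1.    -0.026 -0.011 -0.035]
 [ 0.016 -0.186 -0.982  1.455]
 [ 0.     0.     0.     1.   ]]
{'fovy': 57.90472407493016, 'cx': 258.7635485542083, 'cy': 187.2079901529585, 'k1': -0.030258795767337816}
[[ 0.426  0.644 -0.635  1.298]
 [ 0.904 -0.29   0.313 -0.367]
 [ 0.018 -0.708 -0.706  0.908]
 [ 0.     0.     0.     1.   ]]
```

View pics/top0.png

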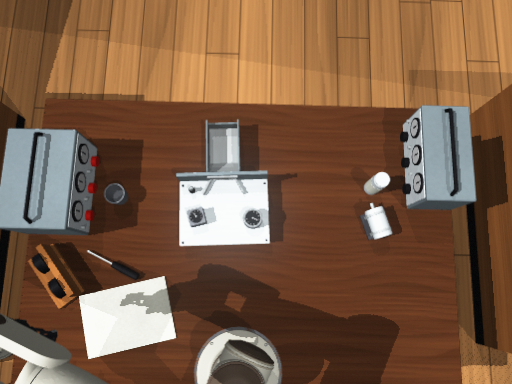

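View pics/scene0.png

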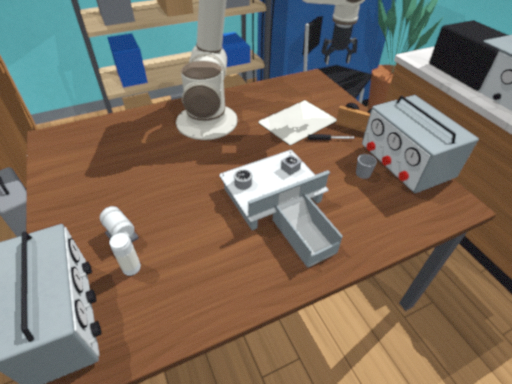

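The top view shows the gauge probably at (253,217) on the right, the meter at (197,216) and the panel at row ~175. The scene view agrees: the round one is at (242,178). I'll take a zoomed crop and measure.

Run:
```python
from h import *
im=cv2.imread("pics/top0.png"); cv2.imwrite("pics/crop1.png",cv2.resize(im[110:260,165:285],None,fx=4.8,fy=4,interpolation=cv2.INTER_CUBIC) if 0 else cv2.resize(im[110:255,165:285],None,fx=4,fy=4,interpolation=cv2.INTER_CUBIC))
c=get_calibration("top"); d=np.load("pics/top0.npy")
hs=cv2.cvtColor(im,cv2.COLOR_BGR2HSV)
m=((hs[:,:,1]<40)&(hs[:,:,2]>190)).astype(np.uint8); m[:178]=0; m[255:]=0; m[:,:165]=0; m[:,285:]=0
ct=max(cv2.findContours(m,0,2)[0],key=cv2.contourArea)
r=cv2.minAreaRect(ct); b=cv2.boxPoints(r); print("deck",r); P=onplane(c,b,.065); print(P.round(4))
h=np.array([[*withdepth(c,[[u,v]],d)[0]] for u in range(175,285) for v in range(115,255)])
top=[(u,v) for u in range(175,280) for v in range(175,250)]
H=withdepth(c,top,d); s=(H[:,2]>.095)&(H[:,2]<.12)
mm=np.zeros((384,512),np.uint8)
for (u,v),k in zip(top,s): mm[v,u]=255*k
n,l,st,ce=cv2.connectedComponentsWithStats(mm)
for i in range(1,n):
    if st[i,4]>20: print(st[i],ce[i],onplane(c,ce[i],.107).round(4), H[[l[v,u]==i for u,v in top],2].mean())
```

```text
deck ((223.17225646972656, 211.77098083496094), (64.92630004882812, 90.22846984863281), 88.2901840209961)
[[ 0.6309  0.2247  0.065 ]
 [ 0.6486 -0.0848  0.065 ]
 [ 0.4257 -0.0954  0.065 ]
 [ 0.4093  0.2052  0.065 ]]
[235 175  32   3  63] [250.93650794 175.73015873] [[ 0.6448 -0.0284  0.107 ]] 0.1084614067489943
[177 176  30   3  54] [191.         177.42592593] [[0.6336 0.1713 0.107 ]] 0.10721453301232693
[186 206  20  20 280] [195.55357143 215.81071429] [[0.5049 0.1496 0.107 ]] 0.10691701357676574
[243 208  19  20 298] [251.95302013 217.30872483] [[ 0.5046 -0.0354  0.107 ]] 0.10798488851758559
```

View pics/crop1.png

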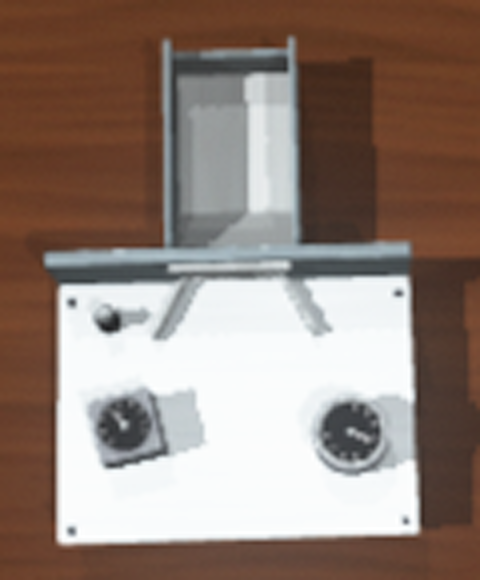

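The crop shows the round gauge at crop (351,433), the square meter at (125,427) and the plug at (107,318). The guides and flap are at about (240,270), and the front deck edge runs from (57,543) to (420,533). Next I'll fit the chute frame and check where the wrist camera sits.

Run:
```python
from h import *
im=cv2.imread("pics/top0.png"); c=get_calibration("top"); d=np.load("pics/top0.npy")
g=cv2.cvtColor(im,cv2.COLOR_BGR2GRAY).astype(float); hs=cv2.cvtColor(im,cv2.COLOR_BGR2HSV)
def cross(line,th):  # subpixel position of first fall below th
    i=np.argmax(line<th); return i-1+(line[i-1]-th)/(line[i-1]-line[i])
fr=[(u,225+cross(g[225:,u],150)) for u in range(186,265,3) if u not in range(180,186)]
lf=[(225-5-0,0)]
le=[(200-0-cross(g[v,200::-1],150),v) for v in range(234,243)]+[(184-cross(g[v,184::-1],150),v) for v in range(195,234,3)]
ri=[(262+cross(g[v,262:],150),v) for v in list(range(190,204,2))+list(range(230,242,2))]
def fit(px,z):
    P=onplane(c,px,z)[:,:2]; vx,vy,x0,y0=cv2.fitLine(P.astype(np.float32),cv2.DIST_HUBER,0,.001,.001).ravel(); return np.array([x0,y0]),np.array([vx,vy])
for n,p in(("front",fr),("left",le),("right",ri)):
    o,v=fit(p,.065); print(n,o.round(4),v.round(4),np.degrees(np.arctan2(v[1],v[0])))
of,vf=fit(fr,.065); vf=vf*np.sign(vf[1])
def inter(a,b): return a[0]+a[1]*np.linalg.solve(np.c_[a[1],-b[1]],b[0]-a[0])[0]
L=inter((of,vf),fit(le,.065)); Rr=inter((of,vf),fit(ri,.065)); print("corners",L.round(4),Rr.round(4),np.linalg.norm(L-Rr))
y=vf; x=np.array([y[1],-y[0]]); O=(L+Rr)/2+.22*x; print("O",O.round(4),"yaw",np.degrees(np.arctan2(x[1],x[0])))
for n,p in(("gauge",[.5046,-.0354]),("meter",[.5049,.1496])): print(n,(p-O)@x,(p-O)@y)
# lintel-top points by depth
top=[(u,v) for u in range(170,280) for v in range(165,185)]; H=withdepth(c,top,d); s=abs(H[:,2]-.139)<.004
q=(H[s][:,:2]-O)@np.c_[x,y]; print("lintel",s.sum(),q.min(0).round(4),q.max(0).round(4),np.median(q,0).round(4),H[s,2].mean())
w=get_calibration("wrist"); ob=get_obs(); Rt=R.from_rotvec(ob["orientation"]).as_matrix(); T=np.linalg.inv(w["camera_from_world"])
print("cam in tool",(Rt.T@(T[:3,3]-ob["tool_pos"])).round(3),(Rt.T@T[:3,2]).round(3)); print(Rt.round(3))
```

```text
front [0.4225 0.0494] [ 0.1475 -0.9891] -81.51516
left [0.4925 0.2111] [0.9988 0.0497] 2.8472662
right [ 0.5368 -0.0899] [0.9982 0.0597] 3.4228523
corners [0.3991 0.2064] [ 0.4441 -0.0955] 0.30524778
O [0.6392 0.0879] yaw 8.484834
gauge -0.15129241090549153 -0.10211855171052422
meter -0.12369938516451046 0.08081235491456781
lintel 298 [-0.0165 -0.1687] [0.0216 0.1271] [ 0.0024 -0.0248] 0.13903695272604363
cam in tool [ 0.078 -0.    -0.143] [-0.3   -0.     0.954]
[[-0.962  0.271 -0.   ]
 [ 0.271  0.962 -0.001]
 [ 0.    -0.001 -1.   ]]
```

Run:
```python
from h import *
im=cv2.imread("pics/top0.png"); c=get_calibration("top"); d=np.load("pics/top0.npy")
g=cv2.cvtColor(im,cv2.COLOR_BGR2GRAY).astype(float)
def cross(line,th):
    i=np.argmax(line<th); return i-1+(line[i-1]-th)/(line[i-1]-line[i])
fr=[(u,236+cross(g[236:,u],150)) for u in range(190,262,3)]
le=[(184-cross(g[v,184::-1],150),v) for v in range(195,234,3)]
ri=[(262+cross(g[v,262:],150),v) for v in list(range(190,204,2))+list(range(230,238,2))]
def fit(px,z):
    P=onplane(c,px,z)[:,:2]; vx,vy,x0,y0=cv2.fitLine(P.astype(np.float32),cv2.DIST_HUBER,0,.001,.001).ravel(); return np.array([x0,y0]),np.array([vx,vy])
def inter(a,b): return a[0]+a[1]*np.linalg.solve(np.c_[a[1],-b[1]],b[0]-a[0])[0]
F,Lf,Rf=fit(fr,.065),fit(le,.065),fit(ri,.065)
for o,v in(F,Lf,Rf): print(np.degrees(np.arctan2(v[1],v[0])))
L,Rr=inter(F,Lf),inter(F,Rf); print("corners",L.round(4),Rr.round(4),np.linalg.norm(L-Rr))
top=[(u,v) for u in range(170,280) for v in range(160,185)]; H=withdepth(c,top,d); H=H[abs(H[:,2]-.139)<.004]
vx,vy,a,b=cv2.fitLine(H[:,:2].astype(np.float32),cv2.DIST_HUBER,0,.001,.001).ravel(); print("lintel",np.degrees(np.arctan2(vy,vx)),a,b)
y=(L-Rr)/np.linalg.norm(L-Rr); x=np.array([y[1],-y[0]]); O=(L+Rr)/2+.22*x; print("O",O.round(4),"yaw",np.degrees(np.arctan2(x[1],x[0])))
q=(H[:,:2]-O)@np.c_[x,y]; print("lintel",q.min(0).round(4),q.max(0).round(4),np.median(q,0).round(4))
for n,p in(("gauge",[.5046,-.0354]),("meter",[.5049,.1496])): print(n,(p-O)@x,(p-O)@y)
```

```text
-86.80607
2.5980291
3.442345
corners [0.408  0.2074] [ 0.425  -0.0968] 0.30467975
lintel -86.92516 0.64454144 0.06711074
O [0.6362 0.0676] yaw 3.193931
lintel [-0.0007 -0.1491] [0.0155 0.1486] [ 0.0083 -0.0049]
gauge -0.13708575479046245 -0.09551261285714097
meter -0.12647880617336177 0.08918331246354395
```

```bash
python3 -m jog '[[0.25,[-0.036,-0.036,-0.002],-0.03],[0.25,[-0.073,-0.072,-0.004],-0.06],[0.25,[-0.109,-0.108,-0.006],-0.09],[0.25,[-0.145,-0.143,-0.008],-0.12],[0.25,[-0.182,-0.179,-0.01],-0.15],[0.25,[-0.218,-0.215,-0.012],-0.18],[0.25,[-0.255,-0.251,-0.012],-0.21],[0.25,[-0.291,-0.287,-0.014],-0.24],[0.25,[-0.328,-0.322,-0.016],-0.27],[0.25,[-0.364,-0.358,-0.018],-0.3],[0.25,[-0.4,-0.394,-0.02],-0.33],[0.25,[-0.437,-0.43,-0.02],-0.33]]'
python3 - <<'E'
from h import *
snap("wrist","w1"); o=get_obs(); print(o["time"],o["tool_pos"],o["orientation"],o["joints"].round(2),o["finger_gap"])
c=get_calibration("wrist"); np.save("pics/w1c.npy",c,allow_pickle=True)
E
```

```text
time: 1.3
tool_pos: [0.4536, 0.0304, 0.2513]
orientation: [-0.088, 3.14, -0.001]
wrist_force: [0.1, 0.8, -0.4]
finger_gap: 0.0216
1.35 [0.45630278 0.02504384 0.25053236] [ 0.08161591 -3.14011088  0.00520235] [-0.11 -0.1   1.66 -0.    1.59 -1.73] 0.021438521710576836
```

View pics/w1.png

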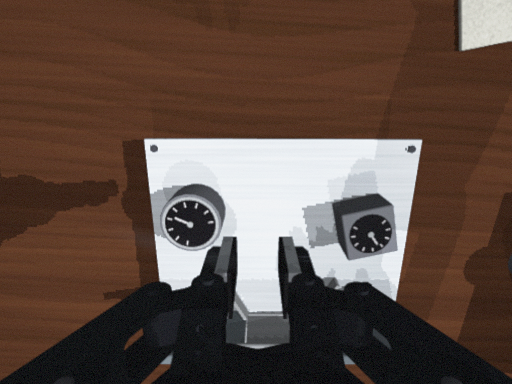

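The wrist view (turned half round) shows the gauge dial at (190,224) on the left and the meter at (370,235). The deck front corners are at (145,139) and (421,139), and the guides and flap are at about (262,325) between the fingers. The arm was still settling when I took it, so I'll hold still and measure again.

```bash
python3 -m jog '[[0.47,[0,0,0],0],[0.47,[0,0,0],0],[0.47,[0,0,0],0],[0.47,[0,0,0],0]]'
python3 - <<'E'
from h import *
c=get_calibration("wrist"); im,d=snap("wrist","w2"); o=get_obs(); print(o["time"],o["tool_pos"],o["orientation"],o["joints"].round(3),o["finger_gap"])
g=cv2.cvtColor(im,cv2.COLOR_RGB2GRAY).astype(float)
def cross(line,th=140):
    i=np.argmax(line>th); return i-1+(th-line[i-1])/(line[i]-line[i-1])
fr=[(u,120+cross(g[120:,u])) for u in range(170,400,5)]
le=[(100+cross(g[v,100:]),v) for v in range(160,262,3)]
ri=[(450-cross(g[v,450::-1]),v) for v in range(160,262,3)]
def fit(px,z):
    P=onplane(c,px,z)[:,:2]; vx,vy,x0,y0=cv2.fitLine(P.astype(np.float32),cv2.DIST_HUBER,0,.001,.001).ravel(); return np.array([x0,y0]),np.array([vx,vy])
def inter(a,b): return a[0]+a[1]*np.linalg.solve(np.c_[a[1],-b[1]],b[0]-a[0])[0]
F,Lf,Rf=fit(fr,.065),fit(le,.065),fit(ri,.065)
for o_,v in(F,Lf,Rf): print(np.degrees(np.arctan2(v[1],v[0])))
Rr,L=inter(F,Lf),inter(F,Rf); print("corners",L.round(4),Rr.round(4),np.linalg.norm(L-Rr))
y=(L-Rr)/np.linalg.norm(L-Rr); x=np.array([y[1],-y[0]]); O=(L+Rr)/2+.22*x; print("O",O.round(4),"yaw",np.degrees(np.arctan2(x[1],x[0])))
uv=np.array([(u,v) for v in range(150,300) for u in range(130,430)]); H=withdepth(c,uv,d); s=abs(H[:,2]-.107)<.006
mm=np.zeros((384,512),np.uint8); mm[uv[s,1],uv[s,0]]=255
n,l,st,ce=cv2.connectedComponentsWithStats(mm)
for i in range(1,n):
    if st[i,4]>800:
        P=onplane(c,np.argwhere(l==i)[:,::-1],.107)[:,:2].astype(np.float32); m,r=cv2.minEnclosingCircle(P)
        p=P.mean(0); print(st[i],p,m,r,"chute",((p-O)@x).round(4),((p-O)@y).round(4))
E
```

```text
time: 1.75
tool_pos: [0.4559, 0.0263, 0.2507]
orientation: [0.085, -3.14, 0.005]
wrist_force: [-0.7, 0.1, 0.0]
finger_gap: 0.0402
1.8 [0.45593439 0.02617221 0.25071474] [ 0.08457109 -3.14043102  0.00509231] [-0.109 -0.106  1.66  -0.003  1.587 -1.734] 0.04041671644079434
-86.859344
3.1019628
3.2240074
corners [0.4065 0.2054] [ 0.4229 -0.0944] 0.30025974
O [0.6344 0.0675] yaw 3.1406448
[ 164  190   63   59 2704] [ 0.49724305 -0.03613536] (0.4993962049484253, -0.03518081083893776) 0.03258604556322098 chute -0.1426 -0.096
[ 345  201   58   58 2581] [0.4992603  0.14831945] (0.5002895593643188, 0.14850308001041412) 0.03778461366891861 chute -0.1305 0.0881
```

```bash
python3 -m jog '[[0.47,[0.001,-0.025,0],-0.14],[0.47,[0.001,-0.05,0.01],-0.28],[0.47,[0.002,-0.075,0.03],-0.42],[0.47,[0.003,-0.0925,0.05],-0.56],[0.47,[0.003,-0.0925,0.08],-0.6],[0.47,[0.003,-0.0925,0.12],-0.6],[0.47,[0.003,-0.0925,0.155],-0.6],[0.47,[0.003,-0.0925,0.172],-0.6],[0.47,[0.003,-0.0925,0.175],-0.6],[0.47,[0.003,-0.0925,0.176],-0.6],[0.47,[0.003,-0.0925,0.176],-0.6]]'
cat > m.py <<'E'
import sys
from h import *
O=np.array([.636,.0675]); yaw=np.radians(3.14); X=np.array([np.cos(yaw),np.sin(yaw)]); Y=np.array([-X[1],X[0]])
def gauge(name,u0=0,u1=512,v0=0,v1=384,f=None):
    c=get_calibration(name); im,d=get_image(name)
    if f: cv2.imwrite(f"pics/{f}.png",im[:,:,::-1]); np.save(f"pics/{f}.npy",d)
    vv,uu=np.mgrid[v0:v1,u0:u1]; uv=np.c_[uu.ravel(),vv.ravel()]; H=withdepth(c,uv,d); q=(H[:,:2]-O)@np.c_[X,Y]
    s=(abs(H[:,2]-.107)<.007)&(q[:,0]<-.015)&(q[:,0]>-.23)&(abs(q[:,1])<.16)
    mm=np.zeros((384,512),np.uint8); mm[uv[s,1],uv[s,0]]=255
    n,l,st,ce=cv2.connectedComponentsWithStats(mm)
    for i in range(1,n):
        if st[i,4]>(100 if name=="top" else 600):
            P=onplane(c,np.argwhere(l==i)[:,::-1],.107)[:,:2].astype(np.float32); m,r=cv2.minEnclosingCircle(P)
            print(name,st[i],"world",np.round(m,4),"r",round(r,4),"chute",((m-O)@X).round(4),((m-O)@Y).round(4))
def state():
    o=get_obs(); t=o["tool_pos"]; T=R.from_rotvec(o["orientation"]).as_matrix()
    print("t",round(o["time"],2),"tcp",t.round(4),"chute",((t[:2]-O)@X).round(4),((t[:2]-O)@Y).round(4),"front deg",np.degrees(np.arctan2(-T[1,0],-T[0,0])).round(1),"rel chute",(np.degrees(np.arctan2(-T[1,0],-T[0,0]))-3.14).round(1),"F",o["wrist_force"].round(1),"j6",o["joints"][5].round(2),"tx",T[:,0].round(3),"ty",T[:,1].round(3))
E
python3 - <<'E'
from m import *
state(); gauge("top",f="top1"); gauge("wrist",f="w3"); state()
E
```

```text
time: 2.9
tool_pos: [0.4585, -0.0668, 0.0762]
orientation: [-1.01, 2.975, -0.006]
wrist_force: [0.1, -0.2, 0.5]
finger_gap: 0.0401
t 2.9 tcp [ 0.4585 -0.0668  0.0762] chute -0.1846 -0.1243 front deg 37.5 rel chute 34.4 F [ 0.1 -0.2  0.5] j6 -2.53 tx [-0.793 -0.609  0.001] ty [-0.609  0.793 -0.004]
top [186 206  20  20 265] world [0.5059 0.1499] r 0.0365 chute -0.1254 0.0894
wrist [177 255  38  61 688] world [ 0.4701 -0.0843] r 0.0151 chute -0.1739 -0.1425
wrist [302 255  37  63 683] world [ 0.4439 -0.0495] r 0.0156 chute -0.1982 -0.1063
wrist [ 207  318  100   31 2028] world [ 0.4787 -0.0506] r 0.0228 chute -0.1635 -0.1093
t 3.0 tcp [ 0.4585 -0.0669  0.0762] chute -0.1846 -0.1245 front deg 37.5 rel chute 34.3 F [-0.2  0.7 -0.3] j6 -2.53 tx [-0.794 -0.608  0.001] ty [-0.608  0.794 -0.004]
```

View pics/w3.png

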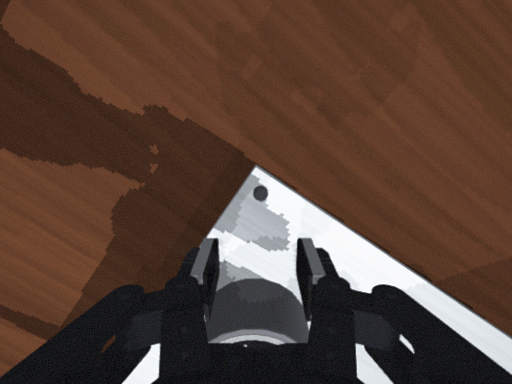

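The wrist view shows the gauge's rear (258,310) centred between the fingertips with nothing touching. Now the diagonal push, first half.

```bash
python3 -m jog '[[0.47,[-0.006,0,0],0],[0.47,[-0.012,0,0],0],[0.47,[-0.018,0.001,0],0],[0.47,[-0.025,0.004,0],0],[0.47,[-0.033,0.008,0],0],[0.47,[-0.041,0.012,0],0],[0.47,[-0.049,0.015,0],0],[0.47,[-0.057,0.019,0],0],[0.47,[-0.064,0.022,0],0],[0.47,[-0.066,0.023,0],0],[0.47,[-0.066,0.023,0],0]]'
python3 - <<'E'
from m import *
state(); gauge("top",f="top2"); gauge("wrist",f="w4")
E
cat > v.py <<'E'
import cv2,sys
a=cv2.imread(f"pics/{sys.argv[1]}.png")[115:255,170:285]; b=cv2.imread(f"pics/{sys.argv[2]}.png")
a=cv2.resize(a,None,fx=3,fy=3,interpolation=2); a=cv2.copyMakeBorder(a,0,max(0,384-a.shape[0]),0,0,0)[:384]
b=cv2.resize(b,(400,300)); b=cv2.copyMakeBorder(b,0,84,0,0,0); a=cv2.copyMakeBorder(a,0,384-a.shape[0],0,0,0) if a.shape[0]<384 else a
cv2.imwrite(f"pics/{sys.argv[3]}.png",cv2.hconcat([a,b]))
E
python3 v.py top2 w4 v1
```

```text
time: 4.1
tool_pos: [0.497, -0.0081, 0.0759]
orientation: [-1.01, 2.974, -0.006]
wrist_force: [0.2, -0.3, 0.3]
finger_gap: 0.0401
t 4.1 tcp [ 0.497  -0.0081  0.0759] chute -0.143 -0.0679 front deg 37.5 rel chute 34.4 F [ 0.2 -0.3  0.3] j6 -2.39 tx [-0.793 -0.609  0.001] ty [-0.609  0.793 -0.004]
top [186 206  20  20 267] world [0.5061 0.1502] r 0.0361 chute -0.1251 0.0897
wrist [ 177  255  162   94 6458] world [ 0.4973 -0.0068] r 0.0352 chute -0.1426 -0.0666
```

View pics/v1.png

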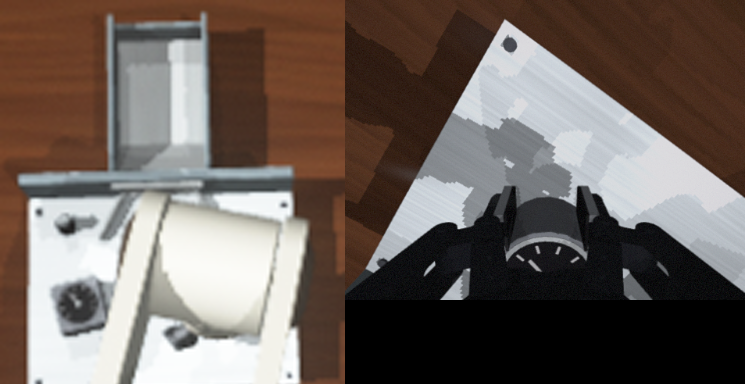

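The wrist half shows the drum seated in the V between the fingers at about (545,240) in the montage, upright. Second half of the diagonal.

```bash
python3 -m jog '[[0.47,[-0.007,0.002,0],0],[0.47,[-0.015,0.005,0],0],[0.47,[-0.023,0.007,0],0],[0.47,[-0.031,0.009,0],0],[0.47,[-0.039,0.012,0],0],[0.47,[-0.047,0.014,0],0],[0.47,[-0.054,0.017,0],0],[0.47,[-0.058,0.018,0],0],[0.47,[-0.058,0.018,0],0],[0.47,[-0.05,0.018,0],0],[0.47,[-0.035,0.016,0],0],[0.47,[-0.035,0.016,0],0]]'
python3 - <<'E'
from m import *
state(); gauge("wrist",f="w5"); state()
E
```

```text
time: 5.4
tool_pos: [0.5133, 0.0241, 0.0758]
orientation: [1.008, -2.975, 0.006]
wrist_force: [-0.6, 1.1, 0.6]
finger_gap: 0.0404
t 5.4 tcp [0.5133 0.0241 0.0758] chute -0.1249 -0.0366 front deg 37.4 rel chute 34.3 F [-0.6  1.1  0.6] j6 -2.32 tx [-0.794 -0.608  0.002] ty [-0.608  0.794 -0.004]
wrist [177 255  37  61 680] world [0.5254 0.0057] r 0.015 chute -0.1139 -0.0557
wrist [302 255  37  65 675] world [0.4993 0.0411] r 0.0161 chute -0.1379 -0.0189
wrist [226 332  72  17 702] world [0.5334 0.043 ] r 0.0163 chute -0.1038 -0.0188
t 5.45 tcp [0.5141 0.0245 0.076 ] chute -0.1241 -0.0362 front deg 37.4 rel chute 34.3 F [-0.4  0.6  0.4] j6 -2.32 tx [-0.794 -0.607  0.001] ty [-0.607  0.794 -0.004]
```

View pics/w5.png

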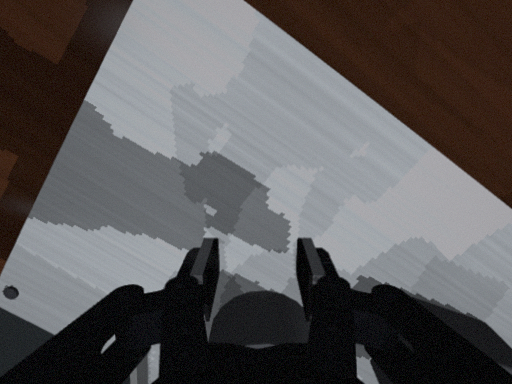

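The gauge's rear is in front of the fingers at (262,310), upright, and the fingers are clear. Gauge centre by pushing geometry is about chute (-76, -1). Next I'll circle round behind it and align with the chute.

```bash
python3 -m jog '[[0.47,[0.02,0.005,0],0],[0.4,[0.022,0.015,0],0.12],[0.3,[0.018,0.025,0],0.25],[0.25,[0.008,0.033,0],0.39],[0.25,[-0.003,0.038,0],0.52],[0.25,[-0.0065,0.038,0],0.6],[0.25,[-0.0065,0.038,0],0.6],[0.25,[-0.0065,0.038,0],0.6]]'
python3 - <<'E'
from m import *
state(); gauge("wrist",f="w6"); snap("top","top3"); snap("scene","s3"); state()
E
python3 - <<'E'
import cv2
a=cv2.imread("pics/s3.png")[130:280,200:370]; b=cv2.imread("pics/w6.png")
cv2.imwrite("pics/v2.png",cv2.hconcat([cv2.resize(a,(436,384),interpolation=2),cv2.copyMakeBorder(cv2.resize(b,(360,270)),0,114,0,0,0)]))
E
```

```text
time: 6.25
tool_pos: [0.4961, 0.0585, 0.0759]
orientation: [-0.087, 3.139, -0.006]
wrist_force: [0.2, 0.1, -0.6]
finger_gap: 0.0213
t 6.25 tcp [0.4961 0.0585 0.0759] chute -0.1402 -0.0014 front deg 3.2 rel chute 0.0 F [ 0.2  0.1 -0.6] j6 -1.66 tx [-0.998 -0.055 -0.002] ty [-0.055  0.998 -0.004]
wrist [ 390  239  122  115 9945] world [0.5   0.146] r 0.0381 chute -0.1315 0.0858
wrist [200 255  35  64 737] world [0.4956 0.0454] r 0.0159 chute -0.1414 -0.0143
wrist [281 256  35  63 738] world [0.4942 0.0721] r 0.0157 chute -0.1413 0.0124
t 6.4 tcp [0.496  0.0584 0.0759] chute -0.1403 -0.0014 front deg 3.1 rel chute -0.0 F [ 0.3 -0.5  0.6] j6 -1.66 tx [-0.999 -0.054 -0.002] ty [-0.054  0.999 -0.004]
```

View pics/v2.png

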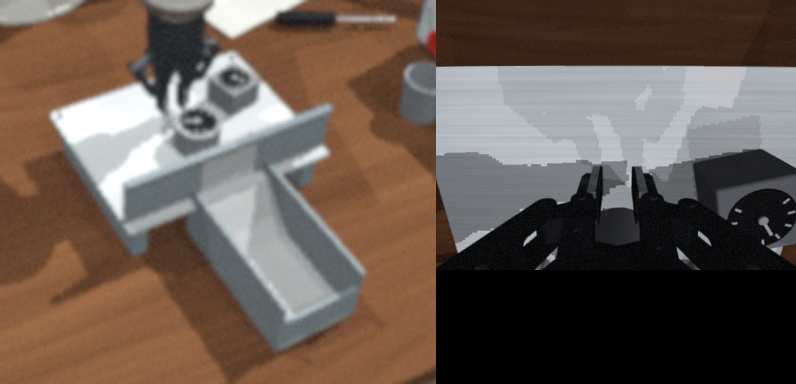

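The scene half shows the gauge upright in front of the fingers at (195,122), facing the doorway. The meter is untouched. I'll check the gauge and panel positions from the scene camera.

```bash
cat > sc.py <<'E'
from m import *
def sc(f,show=True):
    c=get_calibration("scene"); d=np.load(f"pics/{f}.npy")
    vv,uu=np.mgrid[130:280,200:370]; uv=np.c_[uu.ravel(),vv.ravel()]; H=withdepth(c,uv,d); q=np.c_[(H[:,:2]-O)@np.c_[X,Y],H[:,2]]
    s=abs(q[:,2]-.139)<.003; l=q[s&(abs(q[:,0])<.03)&(abs(q[:,1])<.16)]; print("lintel top",len(l),np.percentile(l,[5,50,95],0).round(4).tolist())
    t=q[(abs(q[:,2]-.107)<.004)&(abs(q[:,1])<.06)&(q[:,0]<.06)&(q[:,0]>-.12)]; print("gauge top",len(t),np.percentile(t,[2,50,98],0).round(4).tolist())
    w=q[(q[:,2]>.02)&(q[:,2]<.07)&(q[:,0]>.1)&(q[:,0]<.2)]; 
    for side in(-1,1):
        z=q[(q[:,2]>.083)&(q[:,2]<.087)&(q[:,0]>.09)&(q[:,0]<.21)&(q[:,1]*side>.03)&(q[:,1]*side<.08)]; print("tray wall",side,len(z),np.median(z,0).round(4))
E
python3 -c "
from sc import *
sc('s3')"
```

```text
lintel top 278 [[0.0006, -0.1395, 0.1365], [0.0071, -0.01, 0.1387], [0.0124, 0.1291, 0.1409]]
gauge top 251 [[-0.1032, -0.0466, 0.1033], [-0.0665, -0.0021, 0.1075], [0.0056, 0.0484, 0.1108]]
tray wall -1 52 [ 0.1578 -0.056   0.0846]
tray wall 1 49 [0.1532 0.0539 0.0845]
```

```bash
sed -i 's/O=np.array(\[.636,.0675\])/O=np.array([.639,.067])/' m.py; python3 -m jog '[[0.25,[-0.01,0,-0.005],0],[0.25,[-0.019,0,-0.01],0],[0.25,[-0.026,0,-0.01],0],[0.25,[-0.034,0,-0.01],0],[0.25,[-0.042,0,-0.01],0],[0.25,[-0.05,0,-0.01],0],[0.25,[-0.058,0,-0.01],0],[0.25,[-0.066,0,-0.01],0],[0.25,[-0.074,0,-0.01],0],[0.25,[-0.082,0,-0.01],0],[0.25,[-0.09,0,-0.01],0],[0.25,[-0.09,0,-0.01],0]]'
python3 - <<'E'
from sc import *
state(); snap("scene","s4"); snap("wrist","w7"); sc("s4")
import cv2
a=cv2.imread("pics/s4.png")[130:280,200:370]; b=cv2.imread("pics/w7.png")
cv2.imwrite("pics/v3.png",cv2.hconcat([cv2.resize(a,(436,384),interpolation=2),cv2.copyMakeBorder(cv2.resize(b,(360,270)),0,114,0,0,0)]))
E
```

```text
time: 7.6
tool_pos: [0.5868, 0.0633, 0.0859]
orientation: [-0.085, 3.138, -0.006]
wrist_force: [-0.1, -0.0, -1.0]
finger_gap: 0.0215
t 7.6 tcp [0.5868 0.0633 0.0859] chute -0.0523 -0.0009 front deg 3.1 rel chute -0.0 F [-0.1 -0.  -1. ] j6 -1.64 tx [-0.999 -0.054 -0.002] ty [-0.054  0.999 -0.004]
lintel top 270 [[-0.002, -0.1386, 0.1366], [0.0041, -0.0116, 0.1387], [0.0093, 0.1319, 0.141]]
gauge top 161 [[-0.058, -0.0529, 0.1032], [0.0196, -0.0039, 0.1072], [0.0304, 0.0491, 0.1106]]
tray wall -1 62 [ 0.1524 -0.0551  0.0848]
tray wall 1 50 [0.1528 0.0538 0.0847]
```

View pics/v3.png

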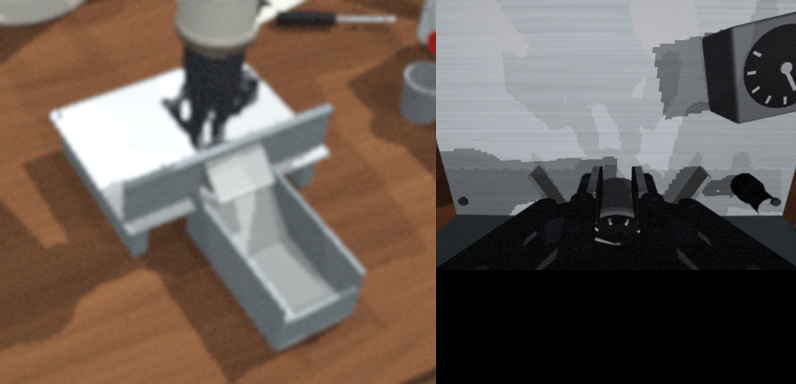

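The flap is being pushed open (montage (240,170)) with the gauge under it and centred. The wrist half shows it between the guides, and the plug at (750,190) is clear to the side. I'll advance slowly.

```bash
python3 -m jog '[[0.25,[-0.004,0,-0.002],0],[0.25,[-0.008,0,-0.004],0],[0.25,[-0.012,0,-0.004],0],[0.25,[-0.016,0,-0.004],0],[0.25,[-0.02,0,-0.004],0],[0.25,[-0.024,0,-0.004],0],[0.25,[-0.028,0,-0.004],0],[0.25,[-0.031,0,-0.004],0],[0.25,[-0.033,0,-0.004],0],[0.25,[-0.034,0,-0.004],0],[0.25,[-0.034,0,-0.004],0]]'
python3 - <<'E'
from sc import *
state(); snap("scene","s5"); snap("wrist","w8"); sc("s5")
import cv2
a=cv2.imread("pics/s5.png")[130:280,200:370]; b=cv2.imread("pics/w8.png")
cv2.imwrite("pics/v4.png",cv2.hconcat([cv2.resize(a,(436,384),interpolation=2),cv2.copyMakeBorder(cv2.resize(b,(360,270)),0,114,0,0,0)]))
E
```

```text
time: 8.8
tool_pos: [0.6201, 0.0651, 0.09]
orientation: [-0.085, 3.139, -0.006]
wrist_force: [0.3, -0.2, 0.7]
finger_gap: 0.0215
t 8.8 tcp [0.6201 0.0651 0.09  ] chute -0.019 -0.0008 front deg 3.1 rel chute -0.0 F [ 0.3 -0.2  0.7] j6 -1.64 tx [-0.999 -0.054 -0.002] ty [-0.054  0.999 -0.004]
lintel top 306 [[-0.0127, -0.1367, 0.1366], [0.0031, -0.0118, 0.1388], [0.009, 0.1292, 0.1413]]
gauge top 131 [[0.0015, -0.0514, 0.1031], [0.0345, -0.0024, 0.1068], [0.0451, 0.0545, 0.1108]]
tray wall -1 52 [ 0.1511 -0.0554  0.0847]
tray wall 1 55 [0.1557 0.0541 0.0846]
```

```bash
cat >> sc.py <<'E'
def tray(f):
    c=get_calibration("scene"); d=np.load(f"pics/{f}.npy")
    vv,uu=np.mgrid[130:290,200:370]; uv=np.c_[uu.ravel(),vv.ravel()]; H=withdepth(c,uv,d); q=np.c_[(H[:,:2]-O)@np.c_[X,Y],H[:,2]]
    for a,b in((.005,.03),(.03,.06),(.06,.09),(.09,.12),(.12,.15),(.15,.18),(.18,.2)):
        k=q[(q[:,0]>a)&(q[:,0]<b)&(abs(q[:,1])<.03)]; print((a,b),len(k),np.percentile(k[:,2],[10,50,90]).round(3) if len(k) else "")
E
python3 -m jog '[[0.2,[-0.001,0,0],0],[0.15,[-0.002,0,0],0],[0.1,[-0.003,0,0],0],[0.1,[-0.004,0,0],0],[0.1,[-0.005,0,0],0],[0.1,[-0.005,0,0],0]]'
python3 - <<'E'
from sc import *
state(); snap("scene","s6"); tray("s5"); tray("s6")
E
```

```text
time: 9.5
tool_pos: [0.6232, 0.0654, 0.0895]
orientation: [0.085, -3.138, 0.006]
wrist_force: [-18.0, -1.2, 5.1]
finger_gap: 0.0085
t 9.5 tcp [0.6232 0.0654 0.0895] chute -0.0159 -0.0007 front deg 3.1 rel chute -0.0 F [-18.   -1.2   5.1] j6 -1.64 tx [-0.999 -0.054  0.003] ty [-0.054  0.999 -0.004]
(0.005, 0.03) 861 [0.117 0.287 0.355]
(0.03, 0.06) 244 [0.074 0.099 0.108]
(0.06, 0.09) 287 [0.007 0.061 0.079]
(0.09, 0.12) 97 [0.006 0.008 0.009]
(0.12, 0.15) 99 [0.006 0.008 0.01 ]
(0.15, 0.18) 110 [0.005 0.008 0.01 ]
(0.18, 0.2) 5 [0.007 0.007 0.009]
(0.005, 0.03) 812 [0.062 0.284 0.357]
(0.03, 0.06) 225 [0.03  0.044 0.355]
(0.06, 0.09) 46 [0.057 0.068 0.072]
(0.09, 0.12) 156 [0.05  0.067 0.072]
(0.12, 0.15) 228 [0.006 0.022 0.06 ]
(0.15, 0.18) 112 [0.006 0.007 0.01 ]
(0.18, 0.2) 5 [0.007 0.007 0.009]
```

The gauge appears to have gone: the depth under the flap dropped and something now stands at x = 60–120 mm. The fingers are touching the panel at 18 N, so I'll draw straight back now.

```bash
python3 -m jog '[[0.1,[0.008,0,0],0],[0.1,[0.02,0,0],0],[0.1,[0.035,0,0],0],[0.1,[0.055,0,0],0],[0.1,[0.07,0,-0.01],0],[0.1,[0.08,0,-0.04],0],[0.1,[0.09,0,-0.08],0],[0.1,[0.1,0,-0.12],0],[0.1,[0.11,0,-0.14],0],[0.1,[0.11,0,-0.14],0],[0.1,[0.11,0,-0.14],0]]'
python3 - <<'E'
from sc import *
state(); snap("scene","s7"); tray("s7"); snap("top","top7")
a=cv2.imread("pics/s7.png")[130:280,200:370]; b=cv2.imread("pics/top7.png")[100:260,165:300]
cv2.imwrite("pics/v5.png",cv2.hconcat([cv2.resize(a,(436,384),interpolation=2),cv2.resize(b,(324,384),interpolation=2)]))
E
```

```text
time: 10.65
tool_pos: [0.5136, 0.06, 0.2298]
orientation: [0.085, -3.139, 0.006]
wrist_force: [-0.7, 0.3, -0.2]
finger_gap: 0.0087
t 10.65 tcp [0.5136 0.06   0.2298] chute -0.1256 -0.0001 front deg 3.1 rel chute -0.0 F [-0.7  0.3 -0.2] j6 -1.66 tx [-0.999 -0.054  0.002] ty [-0.054  0.999 -0.004]
(0.005, 0.03) 186 [0.053 0.063 0.137]
(0.03, 0.06) 160 [0.029 0.04  0.049]
(0.06, 0.09) 50 [0.056 0.068 0.071]
(0.09, 0.12) 156 [0.052 0.066 0.071]
(0.12, 0.15) 228 [0.007 0.021 0.059]
(0.15, 0.18) 105 [0.006 0.008 0.009]
(0.18, 0.2) 7 [0.008 0.008 0.01 ]
```

View pics/v5.png

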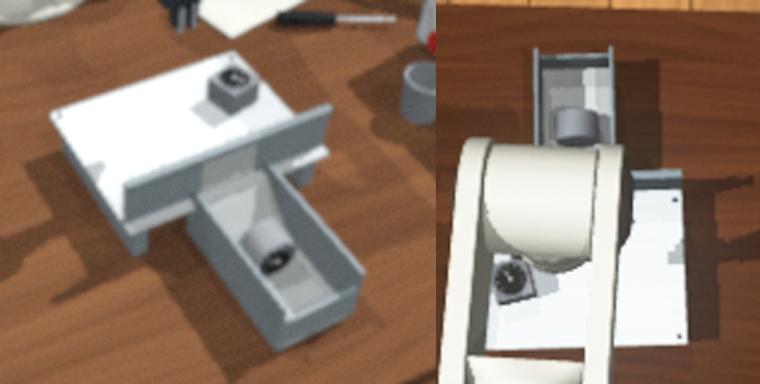

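The scene half shows the gauge in the tray at (268,250), resting on its rim at the ramp foot, and the flap hanging shut at (230,170). I'll move the arm aside for an unobstructed check of the meter, plug and flap.

```bash
python3 -m jog '[[0.1,[0.01,-0.03,-0.01],0],[0.1,[0.03,-0.07,-0.03],0],[0.1,[0.05,-0.11,-0.05],0],[0.1,[0.07,-0.15,-0.05],0],[0.1,[0.08,-0.19,-0.05],0],[0.1,[0.08,-0.21,-0.05],0],[0.1,[0.08,-0.22,-0.05],0],[0.1,[0.08,-0.22,-0.05],0],[0.1,[0.08,-0.22,-0.05],0]]'
python3 - <<'E'
from sc import *
state(); snap("scene","s8"); snap("top","top8"); tray("s8"); gauge("top")
c=get_calibration("scene"); d=np.load("pics/s8.npy")
vv,uu=np.mgrid[150:240,240:330]; H=withdepth(c,np.c_[uu.ravel(),vv.ravel()],d); q=np.c_[(H[:,:2]-O)@np.c_[X,Y],H[:,2]]
for z in(.075,.09,.105,.12): 
    k=q[(abs(q[:,2]-z)<.006)&(abs(q[:,1])<.03)&(abs(q[:,0])<.06)]; print("flap",z,len(k),np.median(k[:,0]).round(4) if len(k) else "")
a0=cv2.imread("pics/s0.png") if 0 else cv2.imread("pics/scene0.png"); a8=cv2.imread("pics/s8.png"); t0=cv2.imread("pics/top0.png"); t8=cv2.imread("pics/top8.png")
r=lambda i,w,h:cv2.resize(i,(w,h),interpolation=2)
cv2.imwrite("pics/v6.png",cv2.vconcat([cv2.hconcat([r(t0[110:255,165:285],248,300),r(t8[110:255,165:285],248,300),r(a8[190:260,255:345],280,300)]),r(a8[100:290,40:400],776,290)]))
E
```

```text
time: 11.65
tool_pos: [0.4459, -0.1631, 0.2792]
orientation: [0.086, -3.136, 0.005]
wrist_force: [0.0, 0.1, -0.8]
finger_gap: 0.0081
t 11.65 tcp [ 0.4459 -0.1631  0.2792] chute -0.2054 -0.2191 front deg 3.1 rel chute -0.0 F [ 0.   0.1 -0.8] j6 -2.14 tx [-0.998 -0.055  0.005] ty [-0.055  0.999 -0.003]
(0.005, 0.03) 189 [0.053 0.063 0.137]
(0.03, 0.06) 164 [0.029 0.039 0.048]
(0.06, 0.09) 46 [0.058 0.068 0.072]
(0.09, 0.12) 153 [0.056 0.066 0.071]
(0.12, 0.15) 229 [0.006 0.021 0.058]
(0.15, 0.18) 111 [0.005 0.007 0.009]
(0.18, 0.2) 5 [0.007 0.009 0.01 ]
top [186 206  20  20 272] world [0.5059 0.1499] r 0.0365 chute -0.1283 0.09
flap 0.075 46 0.0011
flap 0.09 40 0.0006
flap 0.105 42 0.0007
flap 0.12 23 0.0013
```

View pics/v6.png

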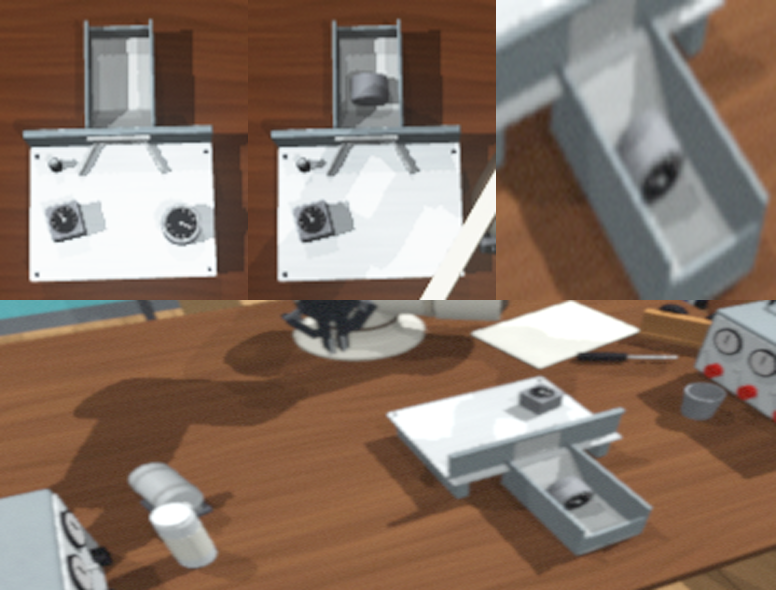

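The gauge rests in the tray and hasn't moved in over a second. The flap is vertical, the meter and plug are where they started, and the arm is clear, so I'm handing in.

```bash
python3 -c "
from workcell import *
print(close_job(), get_obs()['time'])"
```

```text
the job is handed in; nothing more can be done
the job is handed in; nothing more can be done
```

The gauge is in the catch tray, the flap has swung shut behind it, and I handed the job in at about 11.7 s of robot time.

I slid the gauge with two slightly parted fingertips, first diagonally across the deck to the doorway line. I then moved round behind it and pushed it straight under the flap and over the sill. After it dropped, I drew the fingers back and moved the arm aside.

- **Gauge:** it stands on its rim at the ramp foot, about x = 75–130 mm in the chute frame, rather than flat on its back. It did not move between the last three checks, about 2 s.
- **Flap:** it hangs vertical, with its face at x ≈ 1 mm at all heights measured.
- **Meter and plug:** the meter measures the same to within about 1 mm, and the plug looks unmoved in before-and-after top views. The other objects in view also look undisturbed.
- **Robot:** nothing was touching at the end, with wrist force under 1 N.
- **Panel contact:** at the end of the push, the gripper also pressed the panel front at about 18 N. That is below the 40 N limit, and I backed off at once.
- **Measurement disagreement:** the cameras differed by up to 7 mm on the chute's x position. I used a value in between, which the panel contact bore out to within a few millimetres.

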